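# Feed the blue specimen slug down the chute to the sprung escapement stop

## Task

Stand the blue-banded steel slug in the wide mouth at the top of the sloped feed chute and let go, then push it down along the chute floor until it bears firmly on the red spring-loaded stop plate and the plate just gives, about 2 mm; pushed gently, because a plate driven back much past 3 mm trips the escapement. Leave the slug standing there against the plate, and do not disturb the other slugs, the lens or the brush.

Things in the scene. Friction and masses are not known exactly. Their poses are not given: they have to be found in the camera images.
- blue_center (a point): centre of the blue-banded steel slug, an upright cylinder 40 mm across, 36 mm tall, 0.25 to 0.36 kg, blue band and blue ring on top. It stands on a thin black rubber mat in a row (along world x) with two like slugs, about 95 mm centre to centre. Point: half-way up, 18 mm above its underside; z is its axis
- track: inclined aluminium floor of the feed chute. Origin: on the middle line of the floor surface, 70 mm above the table. x runs downhill along the chute (14 degrees below level), y across, z square to the floor, up. Floor from x = -140 to +165 mm. Blue side walls 6 mm thick, 14 mm tall: the slug stands 22 mm above them. The slug does not slide by itself; pushing it takes about 1 to 4 N
- mouth (a point): middle of the chute's wide mouth, on the floor surface, at x = -95 mm of the track; same axes as the track. The mouth is 60 mm wide between walls from track x = -140 to -55 mm, open at its upper end, then narrows evenly to a 44 mm channel at x = -15 mm. Stand the slug here, within about 20 mm along the chute and 8 mm across
- channel (a point): floor point on the middle line of the 44 mm channel at track x = +85 mm. The face of the red stop plate rests somewhere within 20 mm uphill or downhill of this point (it differs each time and is not measured: find it by feel or sight). It is square across the channel, 38 mm wide, its top 30 mm above the floor, on a black carriage clamped to the chute
- stop (a joint): how far (m) the red plate has been pushed back downhill; 0 at rest. Spring of about 4 N per mm from rest: aim at 2 mm (8 N on the plate); beyond 3.4 mm (about 14 N) it trips. When the push is withdrawn the plate springs back with the slug until the slug's grip on the floor holds it, still slightly pressed
- orange_center (a point): same slug as the blue one but with an orange band and top ring; leave it where it is. Point: its centre, 18 mm above the mat
- white_center (a point): same slug as the blue one but with a white band and top ring; leave it where it is. Point: its centre, 18 mm above the mat
- objective: brass microscope lens standing on the table, 34 mm across, 50 mm tall; origin under its middle; leave it
- brush: dust brush lying on the table beyond the chute, about 0.2 m long; leave it
Not all that is in view belongs to the job. Leave any pink or purple look-alike of the part that bears blue_center alone.

How it is judged:
By the outcome, as a careful person would: the job done as asked, in the order asked, and still so for the second after the job is handed in, with the robot touching nothing.
It also fails if it takes over 64 s, if anything falls off the work surface, if the arm or the gripper's body presses on something with over 40 N, if the wrist force passes 120 N, or if a joint passes its speed limit or range.

## Robot

A 7-joint arm with a two-finger parallel gripper is mounted at the origin on the work surface. World frame = base frame: x ahead of the robot, y to its left, z up, the work surface at z = 0. Lengths are in m, angles in rad, forces in N, time in s.
With the tool pointing down it reaches from about 0.4 to 0.875 m from the base axis. Payload 19.3 kg.
Tool frame: the origin (TCP) lies midway between the tips of the shut fingers; the grasp point (between the pads) lies 19 mm behind it; z points along the fingers, y is the line along which they close (so a half turn about z gives the same grasp; the last joint's range is limited). The gripper opens to 85 mm and grips with 20 to 120 N. Pads are 22 mm wide; open, the fingers measure 114 mm over their backs; the gripper's body (76 mm by 85 mm) begins 54 mm behind the grasp point. The pads swing forward as they close: fully open they stand 13 mm farther back than shut.
Start: joints at [-1.225, 0.521, -0.036, 1.599, 0.021, 1.021, -0.113], TCP at [0.252, 0.572, 0.231] pointing down, gripper open.
Joint ranges: [-2.91, 2.91], [-0.3, 2.13], [-1.5, 1.42], [0.17, 2.43], [-1.26, 4.41], [0.16, 1.93], [-2.52, 2.52]. Speed limits (rad/s): [1.89, 1.89, 2.39, 2.39, 3.01, 3.01, 3.01].

## Interface

Orientations are given as [roll, pitch, yaw] about the fixed x, y, z axes, in that order (R = Rz(yaw) Ry(pitch) Rx(roll)).
In Python, from workcell import * gives the robot as it stands. The module is installed in compiled form; this text tells all that it offers.
- The arm moves only by the tool play_rows, never from a script. Its argument "deltas" is a list of rows, each a list of 7 numbers: the shift along the tool's x, y, z in units of 500 mm (1.0 is 500 mm), then the turn, a rotation vector about the tool's x, y, z in units of 120 degrees (1.0 is 120 degrees), then the closure, from 0 (fully open) to 1 (shut). A call has 1 to 10 rows; each row is the pose to reach, as a shift and turn from the pose commanded when the call began, along the tool's axes at that moment; what a row does not reach only later rows make up. A row lasts 1/10 s, in which the tool goes at most 50 mm and 8.59 degrees, less where a joint would pass 70% of its speed; a pose out of reach is approached as far as the arm can. A call with a number of a shift or a turn outside -1 to 1 is refused whole. A call with a gripper value outside its range is refused whole. The fingers move at their own pace and stop on an object; "newtons" is the grip in N (left out, the last holds). Time passes only in rows, so rows that repeat a pose let the fingers close. It gives the time, the measured TCP pose, the force, the opening and the grip force at its end, in the units of the state.
- observe(): the state, without advancing time (a new reading comes with each control period).
- grab_frame(name): name is "scene" or "top"; returns the picture (384x512x3 uint8, red, green, blue); there is no depth.
- get_calibration(name): a dict with "fovy" (degrees; the focal length in pixels is half the picture's height over the tangent of half this angle, whatever the lens; pixels are square), "cx", "cy" (the principal point, pixels), "xyz" and "rotation" of the camera in the world. Camera axes: x right, y down, z forward; pixel columns grow to the right and rows downward; lengths in m; the calibration is good to about 2 mm. A picture is of the moment at which its call begins. get_calibration takes no time and is no camera call.
- job_done(): hands the job in; it is judged then, once.
The state is a dict: "clock": time; "qpos": joint angles; "qd": joint speeds; "joint_efforts": joint torques, N m; "position": TCP position; "tool_rot": TCP orientation; "force": force on the tool from outside, world axes, zero at the start; "moment": the same for the moment, N m; "grip_width": finger opening in m; "finger_force": force on a finger pad.
Only numpy, scipy, OpenCV 4.12 (cv2) and the standard library are available. Lean on these libraries where they do the work, as an engineer would, in place of code of your own. Each camera call takes 0.05 s, during which the arm holds its last target. There are 200 camera calls.

## Working session

There is one attempt and no reset: what is moved stays moved. The work goes in short steps, Python scripts to look and compute and a tool call to move; the robot and the scene stay as the last step left them, time stands still between calls to the robot, and variables do not carry over. Pictures are saved under pics/ and viewed, at most 11 in all, crops included, and the job is handed in when it is done.

Besides the shell and the picture viewer there is one more tool, called as name(argument=value, ...) on one line, values as JSON. play_rows: Moves the arm, as the interface text tells. Its arguments: {"type":"object","properties":{"deltas":{"type":"array"},"newtons":{"type":"number"}},"required":["deltas"]}

```bash
mkdir -p pics
python3 - <<'E'
from workcell import *
import cv2
for n in("scene","top"):
    cv2.imwrite(f"pics/{n}0.png",grab_frame(n)[:,:,::-1]); print(get_calibration(n))
print(observe())
E
```

```text
{'fovy': 56.451951758209965, 'cx': 255.39979193979298, 'cy': 192.40204795228593, 'xyz': array([0.92273818, 0.45399377, 0.71704984]), 'rotation': array([-2.42871613, -0.01290325,  2.44782254])}
{'fovy': 47.95872037117598, 'cx': 260.5465549010686, 'cy': 193.0159494216277, 'xyz': array([0.47122521, 0.06278239, 1.2496462 ]), 'rotation': array([-3.04352954, -0.01961723, -1.57693028])}
{'clock': 0.1, 'qpos': array([-1.22518691,  0.52193739, -0.03628682,  1.59992554,  0.0211936 ,
        1.02108989, -0.11277311]), 'qd': array([-0.00258587, -0.00110634,  0.00097526, -0.00161031,  0.00093148,
       -0.00195401, -0.0001185 ]), 'joint_efforts': array([ 3.53415155e-03, -9.28485632e+01,  1.98373966e+00, -3.70531511e+01,
        1.81144680e-02,  5.21826121e-03, -8.50344077e-05]), 'position': array([0.25239124, 0.57146089, 0.23080346]), 'tool_rot': array([-3.14062055e+00,  8.18645190e-05,  2.72576016e+00]), 'force': array([-0.02031575, -0.00682459,  0.37780879]), 'moment': array([ 0.00499933,  0.01994449, -0.01963592]), 'finger_force': 0.0, 'grip_width': 0.08550726218023531}
```

View pics/scene0.png

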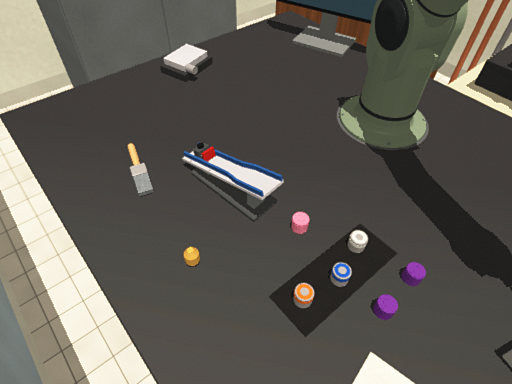

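View pics/top0.png

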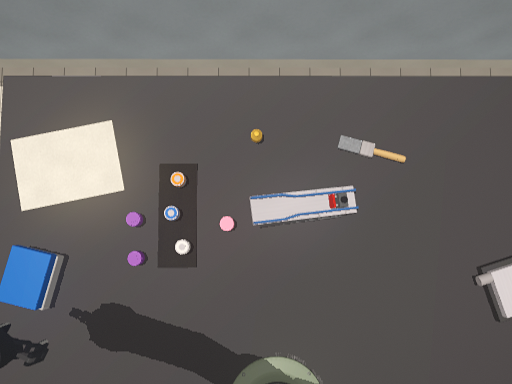

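Scene view: blue slug at (342,272), orange (304,294), white (358,240). The look-alikes are pink (300,222) and purple (413,273) and (386,306). Top view: blue (172,213), orange (178,179), white (183,247), pink (227,224), purple (134,219) and (135,258). In the top view the chute mouth is at about (255,208) and the red stop at (333,201). I choose the one with a blue band and blue ring, the middle one in the mat's row.

```bash
cat > h.py <<'E'
from workcell import *
import numpy as np, cv2
from scipy.spatial.transform import Rotation as R
def cam(n):
    c=get_calibration(n); return c,192/np.tan(np.radians(c['fovy'])/2),R.from_euler('xyz',c['rotation']).as_matrix()
def ray(n,u,v):
    c,f,M=cam(n); d=M@np.array([(u-c['cx'])/f,(v-c['cy'])/f,1]); return np.array(c['xyz']),d
def onz(n,u,v,z):
    o,d=ray(n,u,v); return o+d*(z-o[2])/d[2]
def proj(n,p):
    c,f,M=cam(n); q=M.T@(np.array(p)-c['xyz']); return np.array([c['cx']+f*q[0]/q[2],c['cy']+f*q[1]/q[2]])
def tri(a,b):
    (o1,d1),(o2,d2)=ray('scene',*a),ray('top',*b); d1=d1/np.linalg.norm(d1);d2=d2/np.linalg.norm(d2)
    s=np.linalg.lstsq(np.c_[d1,-d2],o2-o1,rcond=None)[0]; p,q=o1+s[0]*d1,o2+s[1]*d2
    return (p+q)/2,np.linalg.norm(p-q)
E
python3 - <<'E'
from h import *
for n,box in(("scene",(175,135,290,220)),("top",(240,175,370,235))):
    im=cv2.imread(f"pics/{n}0.png"); h=cv2.cvtColor(im,cv2.COLOR_BGR2HSV)
    m=cv2.inRange(h,(100,110,60),(125,255,255)); k,_,st,ce=cv2.connectedComponentsWithStats(m)
    for i in range(1,k):
        if st[i,4]>15: print(n,'blue',st[i],ce[i].round(1))
    m=cv2.inRange(h,(0,150,80),(8,255,255)); k,_,st,ce=cv2.connectedComponentsWithStats(m)
    for i in range(1,k):
        if st[i,4]>8: print(n,'red',st[i],ce[i].round(1))
a=cv2.imread("pics/scene0.png")[135:220,175:290]; b=cv2.imread("pics/top0.png")[175:235,240:370]
c=cv2.imread("pics/scene0.png")[245:300,300:380]; d=cv2.imread("pics/top0.png")[190:245,140:220]
z=lambda x,k:cv2.resize(x,None,fx=k,fy=k,interpolation=cv2.INTER_CUBIC)
o=np.zeros((600,800,3),np.uint8)
for im,k,x,y in((a,4,0,0),(b,4,0,345),(c,3,520,0),(d,3,520,200)):
    q=z(im,k); q=q[:600-y,:800-x]; o[y:y+q.shape[0],x:x+q.shape[1]]=q
cv2.imwrite("pics/crop1.png",o)
E
```

```text
scene blue [215 149  67  32 341] [249.1 164.9]
scene blue [184 151  79  45 374] [224.1 173.2]
scene blue [335 263  15  14 106] [342.  269.9]
scene blue [331 271  20  11  46] [339.  278.1]
scene red [201 146  14  15 123] [208.1 153.6]
top blue [251 189 105  10 178] [300.8 194.2]
top blue [254 206 105  18 157] [307.6 214.1]
top blue [165 208  12  10  49] [170.6 212.4]
top blue [   0  245   57   66 2675] [ 26. 277.]
top red [329 194   7  14  78] [332.  200.7]
```

View pics/crop1.png

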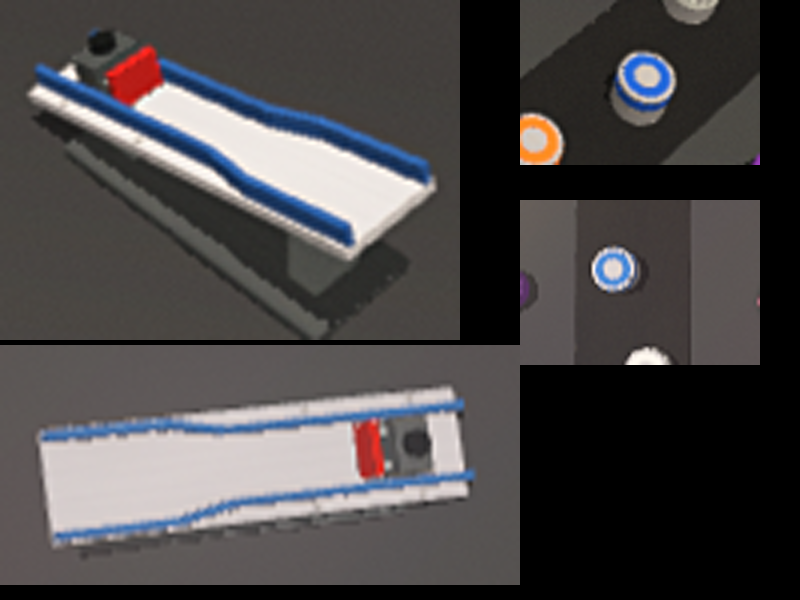

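The crop confirms the choice: a steel slug with a blue band and blue ring, middle of the mat row. The chute's walls, mouth and red plate are clear, with the mouth at the left in the top view.

Run:
```python
from h import *
print('ring tri',tri((342,269.9),(170.6,212.4)), 'top@.038',onz('top',170.6,212.4,.038),'scene',onz('scene',342,269.9,.038))
for n in("scene","top"):
    im=cv2.imread(f"pics/{n}0.png"); h=cv2.cvtColor(im,cv2.COLOR_BGR2HSV)
    for nm,lo,hi in(("orange",(8,150,150),(18,255,255)),("pink",(160,60,120),(178,255,255))):
        k,_,st,ce=cv2.connectedComponentsWithStats(cv2.inRange(h,lo,hi))
        for i in range(1,k):
            if st[i,4]>20: print(n,nm,st[i],onz(n,*ce[i],.038).round(4))
zu=.07+.14*np.sin(np.radians(14))+.014*np.cos(np.radians(14)); zl=.07-.165*np.sin(np.radians(14))+.014*np.cos(np.radians(14))
g=lambda x,y:(240+x/4-.375,175+(y-345)/4-.375)
U=[onz('top',*g(42,435),zu),onz('top',*g(55,538),zu)]; L=[onz('top',*g(463,404),zl),onz('top',*g(473,475),zl)]
u,l=np.mean(U,0),np.mean(L,0); print('U',U,'L',L,'widths',np.linalg.norm(U[0]-U[1]),np.linalg.norm(L[0]-L[1]))
d=l-u; print('len',np.linalg.norm(d[:2]),'yaw',np.degrees(np.arctan2(d[1],d[0])))
s=lambda x,y:(175+x/4-.375,135+y/4-.375)
print('scene U',onz('scene',*s(428,166),zu),onz('scene',*s(350,230),zu),'L',onz('scene',*s(38,68),zl))
# channel-wall line fits (top view): mask centroids per column, both walls
im=cv2.imread("pics/top0.png"); h=cv2.cvtColor(im,cv2.COLOR_BGR2HSV); m=cv2.inRange(h,(100,110,60),(125,255,255))
k,lab,st,ce=cv2.connectedComponentsWithStats(m)
for i in range(1,k):
    if 150<st[i,4]<200:
        for a,b in((253,278),(305,350)):
            ys,xs=np.where((lab==i)); q=(xs>=a)&(xs<=b); p=np.polyfit(xs[q],ys[q],1); print(a,b,p)
```

```text
ring tri (array([0.53672935, 0.29070143, 0.03718624]), np.float64(0.0006879498197208569)) top@.038 [0.53687626 0.29025935 0.038     ] scene [0.53697428 0.29116776 0.038     ]
scene orange [451  43  20  39  99] [-0.4522  0.0025  0.038 ]
scene orange [471  43  14  26  53] [-0.5504  0.0163  0.038 ]
scene orange [184 251  16  15  80] [0.7694 0.072  0.038 ]
scene orange [297 284  16  15 123] [0.6331 0.2747 0.038 ]
scene orange [296 299  17   5  33] [0.65   0.2889 0.038 ]
scene pink [292 211  18  23 330] [0.5181 0.1447 0.038 ]
top orange [172 174  11  10  48] [0.6321 0.2738 0.038 ]
top pink [219 216  15  16 178] [0.5061 0.1343 0.038 ]
U [array([0.57173883, 0.06739103, 0.11745321]), array([0.50404207, 0.0591421 , 0.11745321])] L [array([ 0.59894359, -0.22936541,  0.04366703]), array([ 0.54873697, -0.23503353,  0.04366703])] widths 0.06819747820311556 0.05052555389984438
len 0.2976450353260766 yaw -83.0628277749609
scene U [0.50650024 0.06036566 0.11745321] [0.57319397 0.0691465  0.11745321] L [ 0.60109722 -0.22576209  0.04366703]
253 278 [-9.77384799e-02  2.22080190e+02]
305 350 [-1.05614534e-01  2.27153473e+02]
253 278 [-1.20708613e-01  2.53134362e+02]
305 350 [-1.23447960e-01  2.51024834e+02]
```

```bash
cat >> h.py <<'E'
d=np.array([.1213,-.9926,0]); c14,s14=np.cos(np.radians(14)),np.sin(np.radians(14))
TX=d*c14-np.array([0,0,s14]); TZ=d*s14+np.array([0,0,c14]); TO=np.array([.555,-.0678,.07]); TY=np.cross(TZ,TX)
def trk(x,y,z): return TO+x*TX+y*TY+z*TZ
LEVEL=np.c_[np.cross(-d,[0,0,-1.]),-d,[0,0,-1.]]   # tool x,y,z: y uphill
TILT=np.c_[np.cross(-TX,-TZ),-TX,-TZ]
def go(p,M):
    s=observe(); C=R.from_euler('xyz',s['tool_rot']).as_matrix()
    print('shift',(C.T@(np.array(p)-s['position'])/.5).round(4),'turn',(np.degrees(R.from_matrix(C.T@M).as_rotvec())/120).round(4))
def intrk():
    s=observe(); q=s['position']-TO
    print('t',s['clock'],'track mm',(1e3*np.array([q@TX,q@TY,q@TZ])).round(2),'F track',np.array([s['force']@TX,s['force']@TY,s['force']@TZ]).round(2),'w',s['grip_width'],'ff',s['finger_force'])
E
python3 -c "
from h import *
go((.537,.2905,.10),LEVEL)
o,dd=ray('top',329,200.9)
# plate front top edge: 30 mm above floor
t=-((o-TO)@TZ-.030)/(dd@TZ); print('plate x',((o+t*dd-TO)@TX),'y',((o+t*dd-TO)@TY))"
```

```text
shift [-0.7477 -0.2838  0.2619] turn [-5.000e-04 -1.000e-04 -2.566e-01]
plate x 0.07489595839767169 y -0.0009959555785126663
```

play_rows(deltas=[[-0.7477,-0.2838,0.2619,0,0,-0.2566,0],[-0.7477,-0.2838,0.2619,0,0,-0.2566,0],[-0.7477,-0.2838,0.2619,0,0,-0.2566,0],[-0.7477,-0.2838,0.2619,0,0,-0.2566,0],[-0.7477,-0.2838,0.2619,0,0,-0.2566,0],[-0.7477,-0.2838,0.2619,0,0,-0.2566,0],[-0.7477,-0.2838,0.2619,0,0,-0.2566,0],[-0.7477,-0.2838,0.2619,0,0,-0.2566,0],[-0.7477,-0.2838,0.2619,0,0,-0.2566,0],[-0.7477,-0.2838,0.2619,0,0,-0.2566,0]], newtons=30)

```text
clock: 1.1
position: [0.5389, 0.2871, 0.0988]
tool_rot: [-3.139, -0.001, -3.025]
force: [-0.6, 0.7, -0.8]
grip_width: 0.0854
finger_force: 0.0
```

```bash
python3 -c "
from h import *
cv2.imwrite('pics/s1.png',grab_frame('scene')[:,:,::-1])
go((.537,.2905,.010),LEVEL); s=observe();print(s['position'],s['qpos'],s['clock'])"
```

```text
shift [0.0007 0.0026 0.179 ] turn [-0.0004 -0.0006 -0.0012]
[0.53760424 0.28933222 0.09949409] [-0.50487238  0.66148645 -0.12606483  1.73791196  0.11375335  0.75079226
  1.00179128] 1.15
```

play_rows(deltas=[[0,0.001,0.09,0,0,0,0],[0,0.001,0.14,0,0,0,0],[0,0.001,0.178,0,0,0,0],[0,0.001,0.178,0,0,0,0],[0,0.001,0.178,0,0,0,0.7],[0,0.001,0.178,0,0,0,0.7],[0,0.001,0.178,0,0,0,0.7],[0,0.001,0.178,0,0,0,0.7],[0,0.001,0.178,0,0,0,0.7],[0,0.001,0.178,0,0,0,0.7]], newtons=30)

```text
clock: 2.15
position: [0.5375, 0.2918, 0.0126]
tool_rot: [3.141, 0.001, -3.02]
force: [-2.1, -1.5, 9.0]
grip_width: 0.0389
finger_force: 29.1
```

play_rows(deltas=[[0,0,0,0,0,0,0.7],[0,0,0,0,0,0,0.7],[0,0,0,0,0,0,0.7],[0,0,0,0,0,0,0.7]])

```text
clock: 2.55
position: [0.5375, 0.2918, 0.0126]
tool_rot: [3.141, 0.001, -3.02]
force: [-2.3, 0.2, 8.7]
grip_width: 0.0394
finger_force: 29.1
```

```bash
python3 -c "
from h import *
b=grab_frame('scene')[:,:,::-1]
cv2.imwrite('pics/s2.png',cv2.resize(b[180:330,240:440],None,fx=3.5,fy=3.5))
s=observe();print(s['position'],s['force'],s['grip_width'],s['finger_force'],s['clock'])"
```

```text
[0.53755836 0.29183555 0.01262749] [-1.30450339 -0.22193743  8.9758523 ] 0.039379232477469314 29.145129919052124 2.6
```

View pics/s2.png

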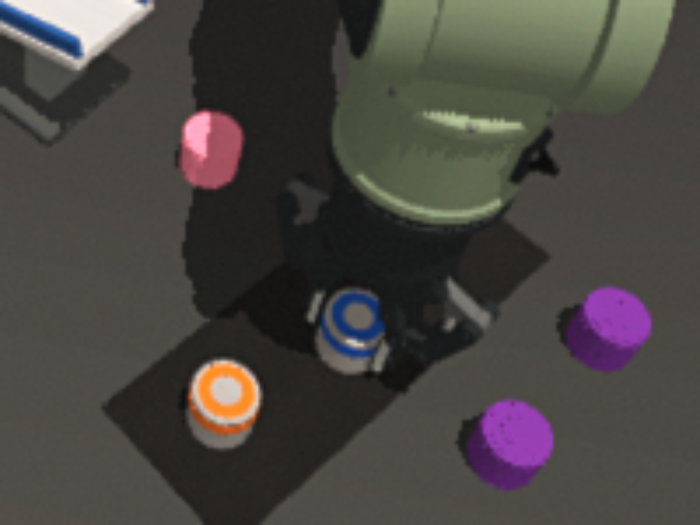

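The slug is held between the pads at 39 mm opening, with the orange, pink and purple pieces undisturbed. Lifting.

play_rows(deltas=[[0,0,-0.05,0,0,0,0.7],[0,0,-0.13,0,0,0,0.7],[0,0,-0.21,0,0,0,0.7],[0,0,-0.29,0,0,0,0.7],[0,0,-0.32,0,0,0,0.7],[0,0,-0.32,0,0,0,0.7]], newtons=40)

```text
clock: 3.2
position: [0.5379, 0.2918, 0.1735]
tool_rot: [3.14, 0.003, -3.02]
force: [0.7, 0.4, -4.3]
grip_width: 0.0387
finger_force: 41.9
```

```bash
python3 -c "
from h import *
intrk();go(trk(-.095,0,.061),TILT);s=observe();print(s['position'],s['force'])"
```

```text
t 3.2 track mm [-373.39   26.64   13.57] F track [ 0.72  0.74 -4.28] w 0.03868718110254019 ff 41.87915325164795
shift [ 0.0532 -0.5633  0.0416] turn [-0.116   0.0016  0.    ]
[0.53789394 0.29180628 0.17349486] [ 0.69620979  0.42761265 -4.33119612]
```

play_rows(deltas=[[0.01,-0.08,0.0,-0.02,0,0,0.7],[0.02,-0.16,0.0,-0.04,0,0,0.7],[0.03,-0.24,0.0,-0.06,0,0,0.7],[0.04,-0.32,0.0,-0.08,0,0,0.7],[0.05,-0.4,0.01,-0.1,0,0,0.7],[0.053,-0.48,0.02,-0.116,0.0016,0,0.7],[0.053,-0.55,0.03,-0.116,0.0016,0,0.7],[0.0532,-0.5633,0.0416,-0.116,0.0016,0,0.7],[0.0532,-0.5633,0.0416,-0.116,0.0016,0,0.7],[0.0532,-0.5633,0.0416,-0.116,0.0016,0,0.7]])

```text
clock: 4.2
position: [0.5442, 0.0099, 0.1497]
tool_rot: [2.898, -0.005, -3.018]
force: [0.2, 1.4, -2.6]
grip_width: 0.0386
finger_force: 42.0
```

```bash
python3 -c "
from h import *
a=grab_frame('scene')[:,:,::-1][120:230,170:330];b=grab_frame('top')[:,:,::-1][160:250,220:370]
z=lambda i:cv2.resize(i,(640,int(640*i.shape[0]/i.shape[1])),interpolation=2)
o=np.vstack([z(a),z(b)]);cv2.imwrite('pics/s3.png',cv2.resize(o,None,fx=.7,fy=.7))
intrk();go(trk(-.095,0,.013),TILT)"
```

```text
t 4.3 track mm [-95.89  -0.89  58.94] F track [ 0.86 -0.17 -1.84] w 0.03862466331999159 ff 42.00194299221039
shift [-0.0022 -0.0017  0.0919] turn [-0.0004 -0.002   0.0008]
```

View pics/s3.png

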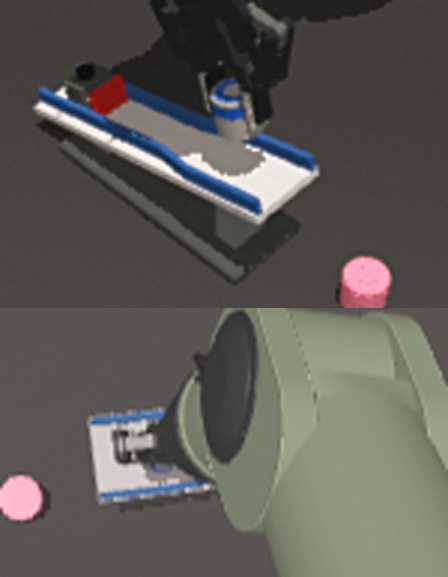

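The slug hangs over the mouth, between the walls and tilted with the floor. Lowering to just above the floor, then feeling for it.

play_rows(deltas=[[-0.002,0,0.03,0,0,0,0.7],[-0.002,0,0.055,0,0,0,0.7],[-0.002,0,0.075,0,0,0,0.7],[-0.002,0,0.084,0,0,0,0.7],[-0.002,0,0.084,0,0,0,0.7],[-0.002,0,0.084,0,0,0,0.7]])

```text
clock: 4.9
position: [0.5446, 0.0187, 0.11]
tool_rot: [2.899, -0.003, -3.02]
force: [0.2, 0.2, -2.5]
grip_width: 0.0389
finger_force: 42.0
```

play_rows(deltas=[[0,0,0.002,0,0,0,0.7],[0,0,0.004,0,0,0,0.7],[0,0,0.006,0,0,0,0.7],[0,0,0.006,0,0,0,0.7],[0,0,0.006,0,0,0,0.7]])

```text
clock: 5.4
position: [0.5443, 0.0194, 0.1069]
tool_rot: [2.899, -0.003, -3.02]
force: [0.1, -0.5, -2.9]
grip_width: 0.0387
finger_force: 42.0
```

```bash
python3 -c "
from h import *
intrk()"
```

```text
t 5.4 track mm [-9.418e+01 -1.000e-02  1.452e+01] F track [ 1.22  0.07 -2.68] w 0.038711177903754564 ff 42.00168550014496
```

No contact yet, as expected (tool 14.5 mm, slug underside about 3 mm up). Going on in small steps.

play_rows(deltas=[[0,0,0.002,0,0,0,0.7],[0,0,0.004,0,0,0,0.7],[0,0,0.004,0,0,0,0.7],[0,0,0.004,0,0,0,0.7]])

```text
clock: 5.8
position: [0.5443, 0.02, 0.1049]
tool_rot: [2.899, -0.003, -3.02]
force: [-0.1, -0.1, -3.5]
grip_width: 0.0394
finger_force: 42.0
```

play_rows(deltas=[[0,0,0.002,0,0,0,0.7],[0,0,0.002,0,0,0,0.7],[0,0,0.002,0,0,0,0.7]])

```text
clock: 6.1
position: [0.5443, 0.0202, 0.1039]
tool_rot: [2.899, -0.003, -3.02]
force: [-0.3, 0.4, -2.7]
grip_width: 0.039
finger_force: 42.0
```

```bash
python3 -c "
from h import *
intrk()"
```

```text
t 6.1 track mm [-9.421e+01  1.000e-02  1.147e+01] F track [ 0.26 -0.25 -2.75] w 0.038987371181003316 ff 42.00137794017792
```

play_rows(deltas=[[0,0,0.002,0,0,0,0.7],[0,0,0.002,0,0,0,0.7],[0,0,0.002,0,0,0,0.7]])

```text
clock: 6.4
position: [0.5443, 0.0204, 0.103]
tool_rot: [2.899, -0.003, -3.02]
force: [-0.1, 0.3, -2.5]
grip_width: 0.0387
finger_force: 42.0
```

play_rows(deltas=[[0,0,0.002,0,0,0,0.7],[0,0,0.002,0,0,0,0.7],[0,0,0.002,0,0,0,0.7]])

```text
clock: 6.7
position: [0.5443, 0.0205, 0.1026]
tool_rot: [2.899, -0.003, -3.02]
force: [-3.7, -3.4, 8.7]
grip_width: 0.0386
finger_force: 43.2
```

```bash
python3 -c "
from h import *
intrk()"
```

```text
t 6.7 track mm [-9.415e+01  7.000e-02  1.009e+01] F track [ 0.74 -4.1   9.18] w 0.0385687231400366 ff 43.179309368133545
```

Floor felt (+12 N). Releasing.

play_rows(deltas=[[0,0,0,0,0,0,0.45],[0,0,0,0,0,0,0.4],[0,0,0,0,0,0,0.3],[0,0,0,0,0,0,0.2],[0,0,0,0,0,0,0.2],[0,0,0,0,0,0,0.2]])

```text
clock: 7.3
position: [0.5442, 0.0207, 0.102]
tool_rot: [2.899, -0.003, -3.02]
force: [-0.4, -0.2, -0.8]
grip_width: 0.0685
finger_force: 0.0
```

play_rows(deltas=[[0,0,-0.02,0,0,0,0.2],[0,0,-0.05,0,0,0,0.2],[0,0,-0.09,0,0,0,0.2],[0,0,-0.13,0,0,0,0.2],[0,0.03,-0.13,0,0,0,0.5],[0,0.06,-0.13,0,0,0,1],[0,0.1,-0.13,0,0,0,1],[0,0.1,-0.13,0,0,0,1],[0,0.1,-0.13,0,0,0,1],[0,0.1,-0.13,0,0,0,1]])

```text
clock: 8.3
position: [0.5402, 0.0533, 0.1768]
tool_rot: [2.899, -0.004, -3.02]
force: [-0.2, 0.2, 0.3]
grip_width: -0.0001
finger_force: 0.0
```

```bash
python3 -c "
from h import *
a=grab_frame('scene')[:,:,::-1][120:230,170:330];b=grab_frame('top')[:,:,::-1][160:250,220:370]
z=lambda i:cv2.resize(i,(640,int(640*i.shape[0]/i.shape[1])),interpolation=2)
o=np.vstack([z(a),z(b)]);cv2.imwrite('pics/s4.png',cv2.resize(o,None,fx=.7,fy=.7))
intrk();go(trk(-.145,0,.008),TILT)"
```

```text
t 8.4 track mm [-1.4384e+02  1.1000e-01  7.4250e+01] F track [-0.3   0.12  0.17] w 0.00013500341756800588 ff 0.0
shift [-0.0003  0.0025  0.1325] turn [-0.0007 -0.0018 -0.0005]
```

View pics/s4.png

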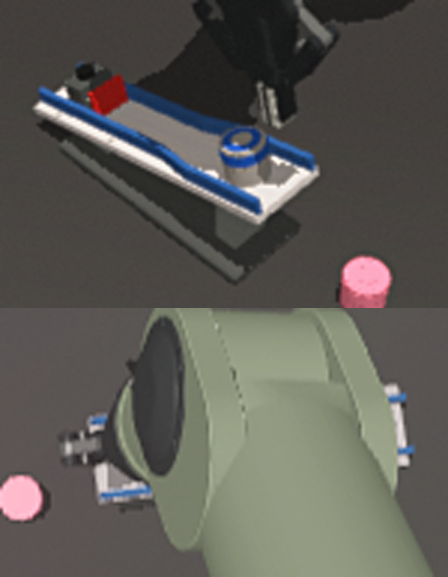

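The slug stands square on the floor in the mouth and the shut fingers are behind it, uphill. Now lowering behind it.

play_rows(deltas=[[0,0.01,0.03,0,0,0,1],[0,0.012,0.06,0,0,0,1],[0,0.012,0.09,0,0,0,1],[0,0.012,0.12,0,0,0,1],[0,0.012,0.13,0,0,0,1],[0,0.012,0.13,0,0,0,1]])

```text
clock: 9.0
position: [0.5373, 0.0744, 0.115]
tool_rot: [2.898, -0.005, -3.02]
force: [-0.0, -1.3, 0.7]
grip_width: -0.0001
finger_force: 0.0
```

play_rows(deltas=[[0,-0.006,0,0,0,0,1],[0,-0.012,0,0,0,0,1],[0,-0.018,0,0,0,0,1],[0,-0.024,0,0,0,0,1],[0,-0.03,0,0,0,0,1],[0,-0.036,0,0,0,0,1],[0,-0.042,0,0,0,0,1],[0,-0.048,0,0,0,0,1],[0,-0.054,0,0,0,0,1],[0,-0.06,0,0,0,0,1]])

```text
clock: 10.0
position: [0.5412, 0.0456, 0.1082]
tool_rot: [2.899, -0.003, -3.02]
force: [-0.1, 0.4, 0.8]
grip_width: 0.0002
finger_force: 0.4
```

```bash
python3 -c "
from h import *
intrk();go(trk(.0,0,.009),TILT)"
```

```text
t 10.0 track mm [-1.2006e+02  3.0000e-02  9.4500e+00] F track [-0.62 -0.09  0.67] w 0.00016244626422145505 ff 0.4365693870931864
shift [-0.     -0.2401  0.0012] turn [-0.0006 -0.0016 -0.0002]
```

play_rows(deltas=[[0,-0.006,0,0,0,0,1],[0,-0.012,0,0,0,0,1],[0,-0.018,0,0,0,0,1],[0,-0.024,0,0,0,0,1],[0,-0.03,0,0,0,0,1],[0,-0.036,0,0,0,0,1],[0,-0.042,0,0,0,0,1],[0,-0.048,0,0,0,0,1],[0,-0.054,0,0,0,0,1],[0,-0.06,0,0,0,0,1]])

```text
clock: 11.0
position: [0.5447, 0.0165, 0.101]
tool_rot: [2.899, -0.003, -3.02]
force: [-0.4, 0.5, -0.7]
grip_width: -0.0001
finger_force: 0.3
```

```bash
python3 -c "
from h import *
b=grab_frame('scene')[:,:,::-1][120:230,170:330]
cv2.imwrite('pics/s5.png',cv2.resize(b,None,fx=3,fy=3,interpolation=2))
intrk()"
```

```text
t 11.05 track mm [-8.935e+01 -5.000e-02  9.520e+00] F track [ 0.3   0.14 -0.43] w 0.0004765627180247061 ff 0.17167389392852783
```

View pics/s5.png

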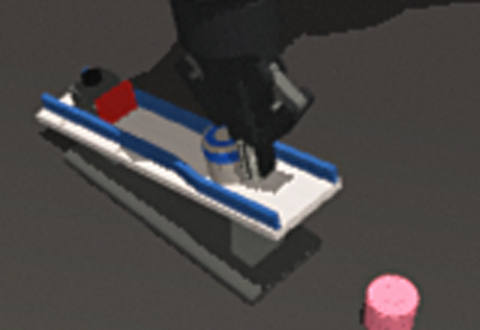

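The slug has moved on with the fingers and stays upright. Continuing.

play_rows(deltas=[[0,-0.006,0,0,0,0,1],[0,-0.012,0,0,0,0,1],[0,-0.018,0,0,0,0,1],[0,-0.024,0,0,0,0,1],[0,-0.03,0,0,0,0,1],[0,-0.036,0,0,0,0,1],[0,-0.042,0,0,0,0,1],[0,-0.048,0,0,0,0,1],[0,-0.054,0,0,0,0,1],[0,-0.06,0,0,0,0,1]])

```text
clock: 12.05
position: [0.5482, -0.0123, 0.0938]
tool_rot: [2.899, -0.003, -3.02]
force: [0.1, 0.4, 0.2]
grip_width: -0.0004
finger_force: 0.3
```

play_rows(deltas=[[0,-0.006,0,0,0,0,1],[0,-0.012,0,0,0,0,1],[0,-0.018,0,0,0,0,1],[0,-0.024,0,0,0,0,1],[0,-0.03,0,0,0,0,1],[0,-0.036,0,0,0,0,1],[0,-0.042,0,0,0,0,1],[0,-0.048,0,0,0,0,1],[0,-0.054,0,0,0,0,1],[0,-0.06,0,0,0,0,1]])

```text
clock: 13.05
position: [0.5517, -0.0412, 0.0866]
tool_rot: [2.899, -0.003, -3.02]
force: [-0.1, 1.3, -0.6]
grip_width: 0.0002
finger_force: 0.3
```

```bash
python3 -c "
from h import *
intrk()
b=grab_frame('scene')[:,:,::-1]; print(proj('scene',trk(.0,0,.036)),proj('scene',trk(-.01,0,.036)))
cv2.imwrite('pics/s6.png',cv2.resize(b[130:210,180:280],None,fx=6,fy=6,interpolation=2))
"
```

```text
t 13.05 track mm [-2.998e+01 -2.000e-02  9.600e+00] F track [-1.14  0.02 -0.95] w 0.00019050171057146922 ff 0.27483707293868065
[228.99155173 157.51877634] [231.70267575 158.70797708]
```

View pics/s6.png

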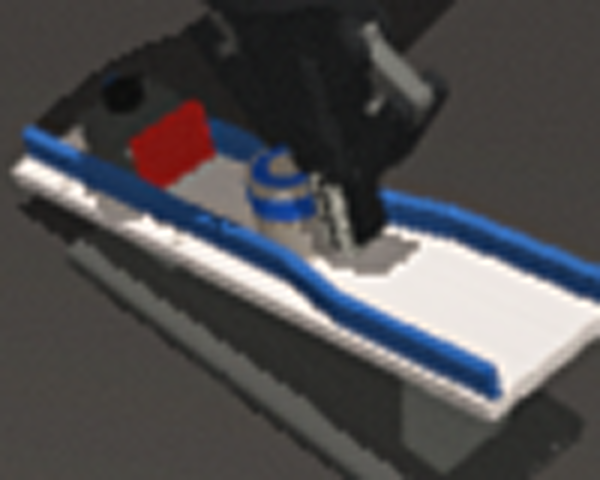

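The slug is upright in the channel at track x of about +3 mm, with the red plate about 50 mm ahead of its front. I go on 30 mm, then slow down.

play_rows(deltas=[[0,-0.006,0,0,0,0,1],[0,-0.012,0,0,0,0,1],[0,-0.018,0,0,0,0,1],[0,-0.024,0,0,0,0,1],[0,-0.03,0,0,0,0,1],[0,-0.036,0,0,0,0,1],[0,-0.042,0,0,0,0,1],[0,-0.048,0,0,0,0,1],[0,-0.054,0,0,0,0,1],[0,-0.06,0,0,0,0,1]])

```text
clock: 14.1
position: [0.5552, -0.0702, 0.0793]
tool_rot: [2.899, -0.003, -3.02]
force: [0.5, -0.8, 0.2]
grip_width: 0.0002
finger_force: 0.3
```

play_rows(deltas=[[0,-0.002,0,0,0,0,1],[0,-0.004,0,0,0,0,1],[0,-0.006,0,0,0,0,1],[0,-0.008,0,0,0,0,1],[0,-0.01,0,0,0,0,1],[0,-0.012,0,0,0,0,1]])

```text
clock: 14.7
position: [0.5559, -0.0758, 0.078]
tool_rot: [2.899, -0.003, -3.02]
force: [-0.6, 0.6, 0.2]
grip_width: -0.0
finger_force: 0.3
```

```bash
python3 -c "
from h import *
intrk()
b=grab_frame('scene')[:,:,::-1]
cv2.imwrite('pics/s7.png',cv2.resize(b[130:190,180:260],None,fx=8,fy=8,interpolation=2))
"
```

```text
t 14.7 track mm [ 5.86 -0.04  9.65] F track [-0.73 -0.56  0.05] w -7.578737634662374e-06 ff 0.3341360203921795
```

View pics/s7.png

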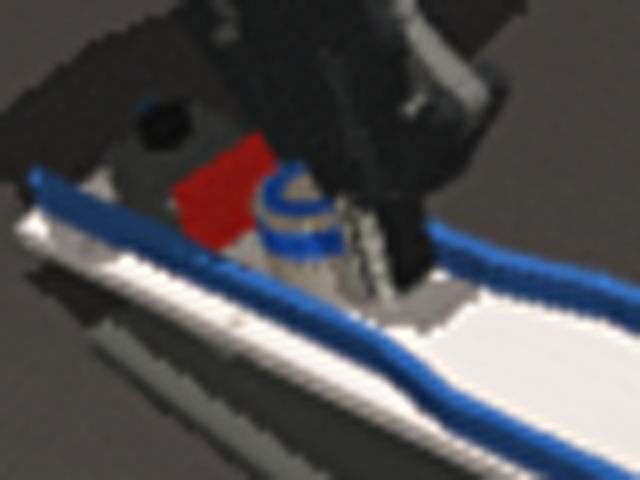

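The slug stands upright with a gap of about 16 mm to the plate. Creeping forward, reading the force often.

play_rows(deltas=[[0,-0.002,0,0,0,0,1],[0,-0.004,0,0,0,0,1],[0,-0.006,0,0,0,0,1],[0,-0.008,0,0,0,0,1],[0,-0.01,0,0,0,0,1],[0,-0.012,0,0,0,0,1]])

```text
clock: 15.35
position: [0.5566, -0.0816, 0.0765]
tool_rot: [2.899, -0.003, -3.02]
force: [-0.5, 0.9, 0.3]
grip_width: 0.0001
finger_force: 0.3
```

play_rows(deltas=[[0,-0.001,0,0,0,0,1],[0,-0.002,0,0,0,0,1],[0,-0.003,0,0,0,0,1],[0,-0.004,0,0,0,0,1]])

```text
clock: 15.75
position: [0.5569, -0.0834, 0.076]
tool_rot: [2.899, -0.003, -3.019]
force: [-0.8, 1.3, -0.2]
grip_width: -0.0001
finger_force: 0.3
```

```bash
python3 -c "
from h import *
intrk()
"
```

```text
t 15.75 track mm [ 1.381e+01 -1.000e-02  9.670e+00] F track [-1.26 -0.64 -0.51] w -0.0001315921409080868 ff 0.31578470952808857
```

play_rows(deltas=[[0,-0.001,0,0,0,0,1],[0,-0.002,0,0,0,0,1],[0,-0.003,0,0,0,0,1],[0,-0.004,0,0,0,0,1]])

```text
clock: 16.15
position: [0.5571, -0.0854, 0.0756]
tool_rot: [2.899, -0.003, -3.02]
force: [0.4, 0.6, -0.9]
grip_width: 0.0002
finger_force: 0.3
```

play_rows(deltas=[[0,-0.001,0,0,0,0,1],[0,-0.002,0,0,0,0,1],[0,-0.003,0,0,0,0,1]])

```text
clock: 16.45
position: [0.5573, -0.0868, 0.0752]
tool_rot: [2.899, -0.003, -3.02]
force: [0.0, 0.0, 0.4]
grip_width: 0.0003
finger_force: 0.3
```

play_rows(deltas=[[0,-0.001,0,0,0,0,1],[0,-0.002,0,0,0,0,1],[0,-0.003,0,0,0,0,1]])

```text
clock: 16.75
position: [0.5575, -0.0882, 0.0748]
tool_rot: [2.899, -0.003, -3.02]
force: [-0.3, 0.7, -1.2]
grip_width: 0.0002
finger_force: 0.3
```

play_rows(deltas=[[0,-0.001,0,0,0,0,1],[0,-0.002,0,0,0,0,1],[0,-0.002,0,0,0,0,1]])

```text
clock: 17.05
position: [0.5576, -0.0893, 0.0746]
tool_rot: [2.899, -0.003, -3.02]
force: [-0.6, 1.3, 0.3]
grip_width: 0.0004
finger_force: 0.2
```

play_rows(deltas=[[0,-0.001,0,0,0,0,1],[0,-0.002,0,0,0,0,1],[0,-0.002,0,0,0,0,1]])

```text
clock: 17.35
position: [0.5577, -0.0902, 0.0744]
tool_rot: [2.899, -0.003, -3.02]
force: [1.0, 0.6, 0.2]
grip_width: -0.0001
finger_force: 0.2
```

play_rows(deltas=[[0,-0.001,0,0,0,0,1],[0,-0.002,0,0,0,0,1],[0,-0.002,0,0,0,0,1]])

```text
clock: 17.65
position: [0.5578, -0.0912, 0.0741]
tool_rot: [2.899, -0.003, -3.02]
force: [-0.9, 1.8, -0.0]
grip_width: 0.0
finger_force: 0.2
```

play_rows(deltas=[[0,-0.001,0,0,0,0,1],[0,-0.002,0,0,0,0,1],[0,-0.002,0,0,0,0,1]])

```text
clock: 17.95
position: [0.5579, -0.0922, 0.0739]
tool_rot: [2.899, -0.003, -3.02]
force: [-0.0, -0.5, 0.4]
grip_width: -0.0001
finger_force: 0.2
```

play_rows(deltas=[[0,-0.001,0,0,0,0,1],[0,-0.002,0,0,0,0,1],[0,-0.002,0,0,0,0,1]])

```text
clock: 18.25
position: [0.558, -0.0932, 0.0736]
tool_rot: [2.899, -0.003, -3.02]
force: [-0.1, 0.3, 0.3]
grip_width: 0.0002
finger_force: 0.2
```

play_rows(deltas=[[0,-0.001,0,0,0,0,1],[0,-0.002,0,0,0,0,1],[0,-0.002,0,0,0,0,1]])

```text
clock: 18.55
position: [0.5582, -0.0941, 0.0734]
tool_rot: [2.899, -0.003, -3.02]
force: [0.1, 0.3, 0.5]
grip_width: 0.0001
finger_force: 0.2
```

```bash
python3 -c "
from h import *
intrk()
b=grab_frame('scene')[:,:,::-1]
cv2.imwrite('pics/s8.png',cv2.resize(b[135:180,190:250],None,fx=12,fy=12,interpolation=2))
"
```

```text
t 18.55 track mm [24.9  -0.05  9.69] F track [-0.37  0.14  0.41] w 6.345888801401334e-05 ff 0.215152851305902
```

View pics/s8.png

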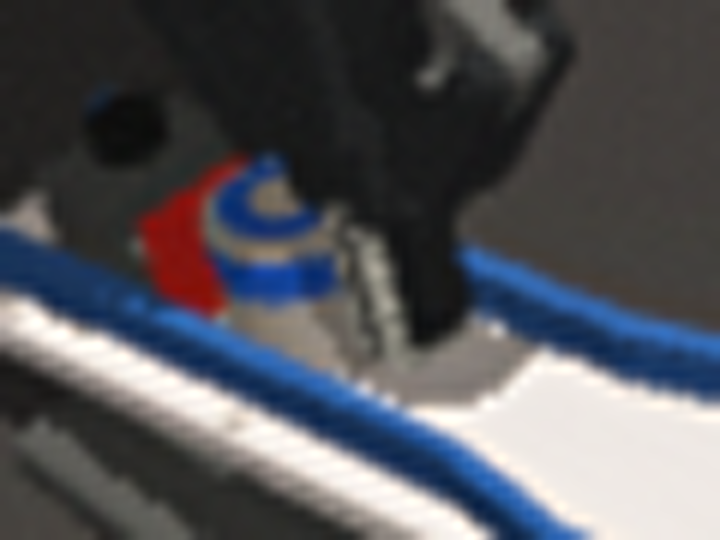

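The slug is very near the plate; no force rise yet. Continuing in 1 mm steps.

play_rows(deltas=[[0,-0.001,0,0,0,0,1],[0,-0.002,0,0,0,0,1],[0,-0.002,0,0,0,0,1]])

```text
clock: 18.9
position: [0.5583, -0.0951, 0.0731]
tool_rot: [2.899, -0.003, -3.02]
force: [-0.4, 1.1, -0.4]
grip_width: -0.0002
finger_force: 0.2
```

play_rows(deltas=[[0,-0.001,0,0,0,0,1],[0,-0.002,0,0,0,0,1],[0,-0.002,0,0,0,0,1]])

```text
clock: 19.2
position: [0.5584, -0.096, 0.0729]
tool_rot: [2.899, -0.003, -3.02]
force: [-0.7, 0.7, 0.1]
grip_width: 0.0
finger_force: 0.2
```

play_rows(deltas=[[0,-0.001,0,0,0,0,1],[0,-0.002,0,0,0,0,1],[0,-0.002,0,0,0,0,1]])

```text
clock: 19.5
position: [0.5585, -0.097, 0.0726]
tool_rot: [2.899, -0.003, -3.02]
force: [-0.8, 0.7, -0.1]
grip_width: -0.0
finger_force: 0.2
```

play_rows(deltas=[[0,-0.001,0,0,0,0,1],[0,-0.002,0,0,0,0,1],[0,-0.002,0,0,0,0,1]])

```text
clock: 19.8
position: [0.5586, -0.098, 0.0724]
tool_rot: [2.899, -0.003, -3.02]
force: [-0.2, 0.5, 0.5]
grip_width: 0.0
finger_force: 0.2
```

play_rows(deltas=[[0,-0.001,0,0,0,0,1],[0,-0.002,0,0,0,0,1],[0,-0.002,0,0,0,0,1]])

```text
clock: 20.1
position: [0.5587, -0.0989, 0.0722]
tool_rot: [2.899, -0.003, -3.02]
force: [0.1, 0.8, -0.1]
grip_width: -0.0002
finger_force: 0.2
```

play_rows(deltas=[[0,-0.001,0,0,0,0,1],[0,-0.002,0,0,0,0,1],[0,-0.002,0,0,0,0,1]])

```text
clock: 20.4
position: [0.5588, -0.0998, 0.0719]
tool_rot: [2.899, -0.003, -3.02]
force: [0.1, 1.1, -0.1]
grip_width: 0.0
finger_force: 0.4
```

play_rows(deltas=[[0,-0.001,0,0,0,0,1],[0,-0.001,0,0,0,0,1],[0,-0.001,0,0,0,0,1]])

```text
clock: 20.7
position: [0.5589, -0.1002, 0.0718]
tool_rot: [2.899, -0.003, -3.02]
force: [0.1, 2.4, 1.3]
grip_width: -0.0001
finger_force: 1.1
```

play_rows(deltas=[[0,-0.001,0,0,0,0,1],[0,-0.001,0,0,0,0,1],[0,-0.001,0,0,0,0,1]])

```text
clock: 21.0
position: [0.559, -0.1006, 0.0718]
tool_rot: [2.898, -0.003, -3.019]
force: [0.1, 3.5, 2.1]
grip_width: 0.0
finger_force: 2.0
```

```bash
python3 -c "
from h import *
intrk()
"
```

```text
t 21.0 track mm [31.62  0.    9.7 ] F track [-3.88  0.56  1.22] w 2.0862691472031032e-05 ff 2.0339182019233704
```

play_rows(deltas=[[0,-0.001,0,0,0,0,1],[0,-0.001,0,0,0,0,1],[0,-0.001,0,0,0,0,1]])

```text
clock: 21.3
position: [0.559, -0.101, 0.0716]
tool_rot: [2.898, -0.003, -3.019]
force: [-1.2, 5.8, 3.6]
grip_width: -0.0002
finger_force: 2.9
```

```bash
python3 -c "
from h import *
intrk()
"
```

```text
t 21.3 track mm [ 3.209e+01 -2.000e-02  9.670e+00] F track [-6.56 -0.48  2.05] w -0.00021618447746459365 ff 2.90738582611084
```

play_rows(deltas=[[0,-0.0006,0,0,0,0,1],[0,-0.0013,0,0,0,0,1],[0,-0.0013,0,0,0,0,1],[0,-0.0013,0,0,0,0,1]])

```text
clock: 21.7
position: [0.5591, -0.1015, 0.0715]
tool_rot: [2.898, -0.003, -3.019]
force: [-1.7, 6.8, 4.7]
grip_width: -0.0001
finger_force: 3.5
```

```bash
python3 -c "
from h import *
intrk()
"
```

```text
t 21.7 track mm [3.256e+01 3.000e-02 9.690e+00] F track [-7.85 -0.87  2.84] w -7.82095923573654e-05 ff 3.5223106294870377
```

play_rows(deltas=[[0,-0.0006,0,0,0,0,1],[0,-0.0006,0,0,0,0,1],[0,-0.0006,0,0,0,0,1]])

```text
clock: 22.0
position: [0.5592, -0.1016, 0.0715]
tool_rot: [2.898, -0.003, -3.019]
force: [-1.1, 7.2, 4.6]
grip_width: 0.0
finger_force: 3.9
```

```bash
python3 -c "
from h import *
intrk()
"
```

```text
t 22.0 track mm [32.71  0.07  9.72] F track [-8.17 -0.17  2.67] w 7.4461267899841915e-06 ff 3.9188629388809204
```

The push is about 8 N with the plate about 1.9 mm in. Backing off slowly, then up and clear.

play_rows(deltas=[[0,0.001,0,0,0,0,1],[0,0.002,0,0,0,0,1],[0,0.004,0,0,0,0,1],[0,0.007,0,0,0,0,1],[0,0.012,0,0,0,0,1],[0,0.02,0,0,0,0,1],[0,0.03,0,0,0,0,1],[0,0.045,0,0,0,0,1],[0,0.06,0,0,0,0,1],[0,0.06,0,0,0,0,1]])

```text
clock: 23.0
position: [0.5557, -0.0718, 0.079]
tool_rot: [2.898, -0.003, -3.018]
force: [-0.1, -0.6, -0.7]
grip_width: -0.0
finger_force: 0.0
```

play_rows(deltas=[[0,0,-0.05,0,0,0,1],[0,0,-0.12,0,0,0,1],[0,0,-0.2,0,0,0,1],[0,0.05,-0.26,0,0,0,1],[0,0.12,-0.26,0,0,0,1],[0,0.2,-0.26,0,0,0,1],[0,0.26,-0.26,0,0,0,1],[0,0.3,-0.26,0,0,0,1],[0,0.3,-0.26,0,0,0,1],[0,0.3,-0.26,0,0,0,1]])

```text
clock: 24.0
position: [0.5423, 0.0401, 0.2409]
tool_rot: [2.899, -0.003, -3.019]
force: [0.1, 0.2, 0.4]
grip_width: 0.0
finger_force: 0.0
```

```bash
python3 -c "
from h import *
intrk()
a=grab_frame('scene')[:,:,::-1];b=grab_frame('top')[:,:,::-1]
z=lambda i:cv2.resize(i,(400,300),interpolation=2)
o=np.vstack([np.hstack([z(a),z(b)]),np.hstack([z(a[135:195,185:265]),z(b[165:240,270:370])])])
cv2.imwrite('pics/s9.png',o)
"
```

```text
t 24.0 track mm [-146.71    0.45  139.5 ] F track [-0.32  0.1   0.35] w 1.2361017352333804e-05 ff 0.0
```

View pics/s9.png

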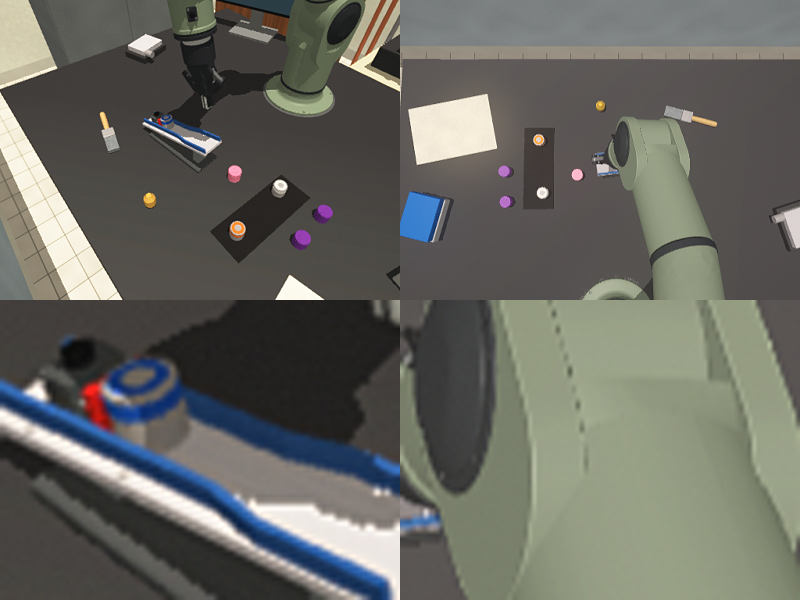

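The slug stands upright against the red plate (scene crop around (145,400)). The robot is clear and everything else is in place, so I am handing in.

```bash
python3 -c "
from workcell import *
print(job_done())"
```

```text
the job is handed in; nothing more can be done
None
```

The blue slug stands upright against the red stop plate. It was set down and released in the mouth, then pushed down with about 8 N until the plate gave roughly 1.9 mm (estimated from force and travel). The arm is clear, the other items look untouched in the last pictures, and I handed the job in at about 24 s; no verdict came back.

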